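# Check a tray frame for square by its two diagonals

### The job

Check the pinned wooden tray frame for square with the slide rule: drop the rule's eye over one corner post and gently draw the rule out until it bears snugly on that post and on the one diagonally opposite for a moment, first on the diagonal from the front-left to the back-right post, then on the other one (left and right as seen from the robot, front is nearer to it). Compare the two lengths, and leave the rule lying flat on the frame, hooked and snug between the posts of the longer diagonal. Do not force the frame or disturb the tins and the card terminal.

Things in the scene. Friction and masses are not known exactly. Their poses are not given: they have to be found in the camera images.
- rule_grip (a point): centre of the slide rule's black upright grip (45 mm long, 20 wide, its top 38 above the rule's underside); this point is 24 above the underside. x axis along the rule from nose to eye, z up. Fixed to the aluminium body (172 long, 26 wide, 9 thick) that ends in a V nose at -x. Rule about 180 g. Starts on the counter left or right of the frame, eye end away from the robot
- rule_nose (a point): point in the mouth of the rule's steel V nose where a post's axis lies when the post sits in the V; 85 mm from the grip centre along the rule's -x, 4 mm above the underside. The V opens outward (-x), 26 to 33 mm wide over its tips, and meets a post from inside the frame; it runs from 15 mm inward of this point to 5 mm beyond it
- rule_eye (a point): centre of the round eye (inner diameter 28 mm, outer 44, 8 thick) at the end of the steel blade that slides out of the rule's body; on the rule's axis, 131 mm plus the blade's reading from the grip centre, 4 mm above the underside. Goes over a post from above with 9 mm play all round
- rule_eye_far (a point): point inside the eye, 9 mm beyond its centre (away from the nose), where a post's axis lies when the rule is drawn tight; snug is this point at one post and rule_nose at the other: their distance is 225 mm plus the blade's reading
- blade (a joint): how far the rule's blade is drawn out, m: 0 fully in, 0.085 fully out; starts at 0.010 to 0.035. It slides with a stiff rubbing drag of about 3 N and stays where it is left. To shorten the rule again, push it toward the hooked post: the near side of the eye meets the post after 18 mm of play, then the blade goes in
- frame: wooden frame lying fixed on the counter, 276 mm wide (y), 226 deep (x); origin at its centre on the counter, x to the back (away from the robot), y left. Front and back rails 36 wide, 20 high, side rails 34 wide, 16.5 high; open inside. The back rail stands up to 10 mm left or right of square: diagonals about 291 mm, differing by up to 15 mm. It does not shift under gentle forces
- post_fl (a point): front-left corner post: wooden dowel, 10 mm diameter, standing 30 mm above the rail; this point is on its axis at its foot, on the rail's top, 20 mm above the counter
- post_fr (a point): front-right corner post, same as the front-left one; the two are 220 mm apart
- post_bl (a point): back-left corner post, same, on the back rail about 190 mm behind the front-left post
- post_br (a point): back-right corner post, same, 220 mm from the back-left post
- tin_a: bystander: dark metal tea tin, 72 mm diameter, 92 mm high, beyond the frame; origin under its centre
- tin_b: bystander: the other tea tin, same size
- terminal: bystander: white card terminal, 150 by 85 mm, 30 mm high, on the counter on the side of the frame where the rule is not; origin under its centre
Mind the look-alikes: they are no part of the job. What is shaped like the part that bears rule_grip but red is not meant.

How it is judged:
By the outcome, as a careful person would: the job done as asked, in the order asked, and still so for the second after the job is handed in, with the robot touching nothing.
It also fails if it takes over 72 s, if anything falls off the work surface, if the arm or the gripper's body presses on something with over 40 N, if the wrist force passes 120 N, or if a joint passes its speed limit or range.

### The arm

A 6-joint arm with a two-finger parallel gripper is mounted at the origin on the work surface. World frame = base frame: x ahead of the robot, y to its left, z up, the work surface at z = 0. Lengths are in m, angles in rad, forces in N, time in s.
With the tool pointing down it reaches from about 0.25 to 0.725 m from the base axis. Payload 9.7 kg.
Tool frame: the origin (TCP) lies on the centre line of the jaws, within the pads' length; the fingertips stand 17 mm ahead of it and the grasp point (between the pads) lies 2 mm behind it; z points along the fingers, x is the direction in which the jaws open and shut, and the axes are right-handed (so a half turn about z gives the same grasp; the last joint's range is limited). The gripper opens to 85 mm and grips with 20 to 120 N. Pads are 22 mm wide; open, the fingers measure 114 mm over their backs; the gripper's body (76 mm by 85 mm) begins 54 mm behind the grasp point. The pads swing forward as they close: fully open they stand 13 mm farther back than shut.
Start: joints at [-1.224, 0.087, 0.176, 1.66, 0, 1.571], TCP at [0.187, -0.517, 0.217] pointing down, gripper open.
Joint ranges: [-3.13, 3.13], [-0.85, 1.81], [-1.15, 1.24], [-2.2, 2.28], [-1.44, 1.52], [-3.14, 3.14]. Speed limits (rad/s): [2.22, 2.22, 2.57, 3.14, 3.14, 3.14].

### API

Orientations are given as a unit quaternion [w, x, y, z].
In Python, from rig import env, eyes, ticket gives the robot as it stands.
- The arm moves only by the shell command python3 -m handwheel 'ROWS' [FORCE]. ROWS is JSON, one flat list of numbers, 7 for each row, row after row: the shift along the world's x, y, z in m, then the turn, a rotation vector about the world's x, y, z in rad, then the gripper command: -1 is shut, 1 is fully open, values between are in proportion. A call has 1 to 20 rows; each row is the pose to reach, as a shift and turn from the pose measured when the call began; what a row does not reach only later rows make up. A row lasts 1/10 s, in which the tool goes at most 50 mm and 8.59 degrees, less where a joint would pass 70% of its speed; a pose out of reach is approached as far as the arm can. A call with a gripper value outside its range is refused whole. The fingers move at their own pace and stop on an object; FORCE is the grip in N (left out, the last holds). Time passes only in rows, so rows that repeat a pose let the fingers close. It gives the time, the measured TCP pose, the force and the opening at its end, in the units of the state.
- env.get_obs(): the state, without advancing time (a new reading comes with each control period).
- eyes.capture(name): name is "scene" or "top" or "wrist"; returns a dict with "frame" (384x512x3 uint8, red, green, blue), "fov_y" (degrees; the focal length in pixels is half the picture's height over the tangent of half this angle, whatever the lens; pixels are square), "cx", "cy" (the principal point, pixels), "position" and "attitude" of the camera in the world; the wrist camera has in their place "hand_eye" (4x4, takes a point from camera to tool coordinates, whose origin is the TCP and whose axes are the tool frame's). Camera axes: x right, y up, looking along -z (the intrinsics and any distortion apply to the point x, -y, -z); pixel columns grow to the right and rows downward; lengths in m; the calibration is good to about 2 mm. A picture is of the moment at which its call begins: read the wrist's pose just before it. There is no depth.
- ticket.hand_in(): hands the job in, once; it reports no verdict.
The state is a dict: "clock": time; "qpos": joint angles; "joint_vel": joint speeds; "joint_torque": joint torques, N m; "tool_pos": TCP position; "eef_rot": TCP orientation; "contact_force": force on the tool from outside, world axes, zero at the start; "ft_torque": the same for the moment, N m; "opening": finger opening in m.
Only numpy, scipy, OpenCV 4.12 (cv2) and the standard library are available. Lean on these libraries where they do the work, as an engineer would, in place of code of your own. Each camera call takes 0.05 s, during which the arm holds its last target. There are 200 camera calls.

## Working session

There is one attempt and no reset: what is moved stays moved. The work goes in short steps, Python scripts to look and compute and a shell command to move; the robot and the scene stay as the last step left them, time stands still between calls to the robot, and variables do not carry over. Pictures are saved under pics/ and viewed, about 8 in all and at most 12, crops included, and the job is handed in when it is done.

```bash
mkdir -p pics
cat > h.py <<'E'
import numpy as np,cv2
from scipy.spatial.transform import Rotation as R
from rig import env,eyes,ticket
def cap(n,save=None):
    o=env.get_obs(); c=eyes.capture(n)
    if save: cv2.imwrite('pics/'+save,c['frame'][:,:,::-1])
    if n=='wrist':
        q=o['eef_rot']; T=np.eye(4); T[:3,:3]=R.from_quat([q[1],q[2],q[3],q[0]]).as_matrix(); T[:3,3]=o['tool_pos']
        M=T@np.array(c['hand_eye'])
    else:
        a=np.array(c['attitude']); M=np.eye(4)
        M[:3,:3]=a if a.shape==(3,3) else R.from_quat([a[1],a[2],a[3],a[0]]).as_matrix()
        M[:3,3]=c['position']
    c['M']=M; c['f']=c['frame'].shape[0]/2/np.tan(np.radians(c['fov_y'])/2)
    return c
def ray(c,u,v,z):
    d=np.array([(u-c['cx'])/c['f'],-(v-c['cy'])/c['f'],-1]); d=c['M'][:3,:3]@d; p=c['M'][:3,3]
    return p+d*(z-p[2])/d[2]
def proj(c,P):
    p=c['M'][:3,:3].T@(np.array(P)-c['M'][:3,3]); return c['cx']+c['f']*p[0]/-p[2], c['cy']-c['f']*p[1]/-p[2]
E
python3 - <<'E'
from h import *
print(env.get_obs())
for n in('scene','top','wrist'):
    c=cap(n,n+'0.png'); print({k:v for k,v in c.items() if k!='frame'})
a=cv2.imread('pics/top0.png');b=cv2.imread('pics/scene0.png')
E
```

```text
{'clock': 0.0, 'qpos': array([-1.22397629e+00,  8.74328534e-02,  1.75093609e-01,  1.65979432e+00,
       -4.18925284e-05,  1.57080447e+00]), 'joint_vel': array([ 0.00112045, -0.00069537, -0.00078025,  0.00223744,  0.00031999,
        0.00101861]), 'joint_torque': array([ 1.81929099e-04, -5.20395434e+01,  4.64794815e+01,  1.67322101e-02,
        6.98349163e-05,  6.94657430e-06]), 'tool_pos': array([ 0.1868492 , -0.51701034,  0.21657725]), 'eef_rot': array([-3.66972796e-04,  8.18504939e-01, -5.74499101e-01, -5.59305903e-04]), 'contact_force': array([-0.70147249, -0.35524734,  0.04410044]), 'ft_torque': array([0.03363117, 0.05298618, 0.05260619]), 'opening': 0.08538925093378417}
{'fov_y': 55.4403924711426, 'cx': 256.71049193282363, 'cy': 185.98861609498317, 'position': array([0.85266538, 0.45754788, 0.98616456]), 'attitude': array([0.28217117, 0.08567647, 0.26081827, 0.91924578]), 'M': array([[-0.82607795, -0.47407734,  0.30470626,  0.85266538],
       [ 0.56346129, -0.70470653,  0.43116132,  0.45754788],
       [ 0.01032468,  0.52786304,  0.84926675,  0.98616456],
       [ 0.        , 
[... 695 characters left out ...]
  8.71385705e-04, -1.65687868e-04,
        -2.17592165e-03],
       [ 7.73384937e-04, -9.48032499e-01, -3.18172568e-01,
        -8.15045196e-02],
       [-4.34328511e-04,  3.18172315e-01, -9.48032800e-01,
        -1.56509226e-01],
       [ 0.00000000e+00,  0.00000000e+00,  0.00000000e+00,
         1.00000000e+00]]), 'M': array([[ 3.39190498e-01,  8.91765326e-01,  2.99506945e-01,
         2.62861723e-01],
       [-9.40717431e-01,  3.21784096e-01,  1.07264676e-01,
        -4.87473159e-01],
       [-7.21652625e-04, -3.18134563e-01,  9.48045294e-01,
         3.73173906e-01],
       [ 0.00000000e+00,  0.00000000e+00,  0.00000000e+00,
         1.00000000e+00]]), 'f': np.float64(271.0611157651602)}
```

View pics/top0.png

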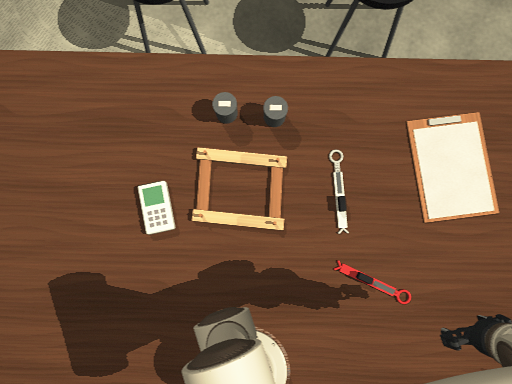

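The top view shows the frame around (240,188), with posts near (203,153), (282,160), (198,215) and (277,223). The rule is to its right, eye at (337,157) and nose at (342,232). The red decoy is at (372,282), the terminal on the left, and the tins behind.

Run:
```python
from h import *
c=cap('top')
for n,u,v,z in[('eye',336.5,157,.004),('nose',343,232,.004),('grip',341.5,203,.038),('bl',203,153,.04),('br',282,160,.04),('fl',198,215,.04),('fr',277,223,.04),('tina',225,101,.092),('tinb',276,105,.092),('term',156,208,.03)]:
    print(n,ray(c,u,v,z).round(4))
print(env.get_obs()['clock'])
a=cv2.imread('pics/top0.png')[130:250,170:370]
cv2.imwrite('pics/top0c.png',cv2.resize(a,None,fx=4,fy=4,interpolation=cv2.INTER_CUBIC))
```

```text
eye [ 0.6409 -0.2669  0.004 ]
nose [ 0.4105 -0.2867  0.004 ]
grip [ 0.4951 -0.2753  0.038 ]
bl [0.636  0.1414 0.04  ]
br [ 0.6202 -0.0965  0.04  ]
fl [0.4491 0.1489 0.04  ]
fr [ 0.4311 -0.0849  0.04  ]
tina [0.7813 0.0762 0.092 ]
tinb [ 0.7728 -0.0732  0.092 ]
term [0.4676 0.2765 0.03  ]
0.2
```

View pics/top0c.png

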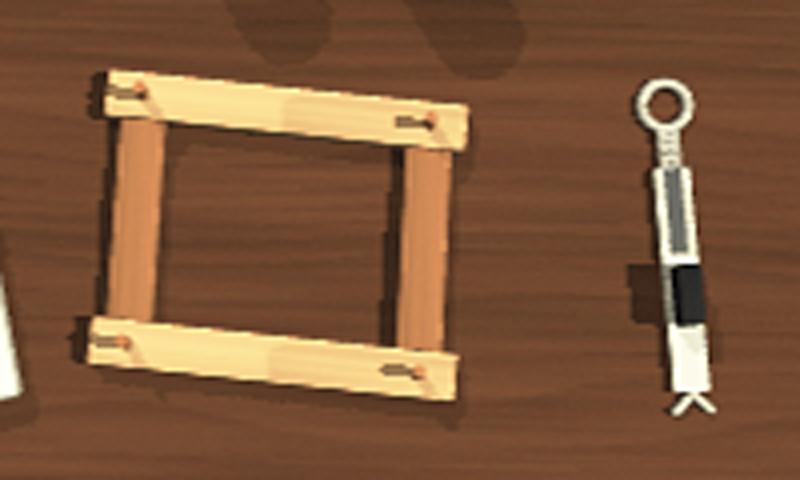

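Zoomed top view: post tops at bl (141,90), br (431,120), fl (124,342), fr (419,372) in crop pixels; the rule is clear of the frame. Next I look at the frame from close by with the wrist camera.

```bash
python3 -m handwheel '[0.03,0.05,0,0,0,0.15,1, 0.06,0.1,0,0,0,0.3,1, 0.09,0.15,0,0,0,0.45,1, 0.12,0.2,0,0,0,0.6,1, 0.15,0.25,0,0,0,0.75,1, 0.18,0.3,0,0,0,0.9,1, 0.2,0.35,0,0,0,1.05,1, 0.22,0.4,0,0,0,1.2,1, 0.24,0.44,0,0,0,1.35,1, 0.26,0.48,0,0,0,1.5,1, 0.28,0.51,0,0,0,1.65,1, 0.293,0.537,0,0,0,1.8,1, 0.293,0.537,0,0,0,1.95,1, 0.293,0.537,0,0,0,2.1,1, 0.293,0.537,0,0,0,2.25,1, 0.293,0.537,0,0,0,2.4,1, 0.293,0.537,0,0,0,2.55,1, 0.293,0.537,0,0,0,2.7,1, 0.293,0.537,0,0,0,2.88,1, 0.293,0.537,0,0,0,2.88,1]'
python3 - <<'E'
from h import *
o=env.get_obs();print(o['joint_vel'].round(3),o['qpos'].round(2))
c=cap('wrist','w1.png')
a=cv2.resize(c['frame'],None,fx=1.5625,fy=1.5625,interpolation=cv2.INTER_CUBIC)[:,:,::-1];cv2.imwrite('pics/w1b.png',a)
E
```

```text
clock: 2.2
tool_pos: [0.4798, 0.0199, 0.2167]
eef_rot: [0.0, 0.674, 0.738, -0.0]
contact_force: [0.4, 0.6, 0.1]
opening: 0.0855
[ 0.001 -0.    -0.001  0.     0.001 -0.191] [ 0.04 -0.08  0.01  1.66 -0.   -0.05]
```

View pics/w1b.png

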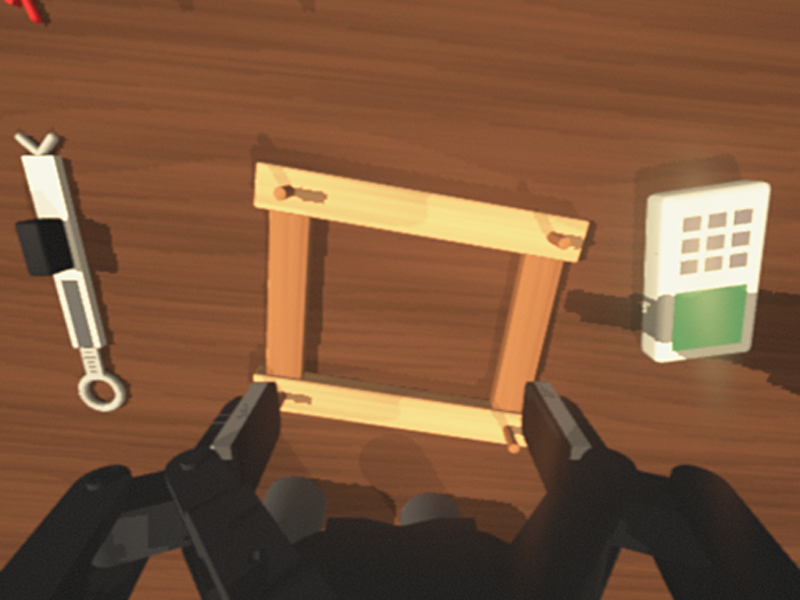

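The wrist view shows fr post at about (281,191), fl (560,240), br (285,399), bl (512,440). The rule lies at left, its eye at (102,390), nose at (38,142) and grip at (45,247). I'll zoom on the four posts and the rule's ends.

Run:
```python
import cv2,numpy as np
a=cv2.imread('pics/w1.png')
def t(u,v,h=20,s=10):
    return cv2.resize(a[v-h:v+h,u-h:u+h],(260,260),interpolation=cv2.INTER_CUBIC)
P=[(180,122),(360,154),(24,95),(184,256),(328,278),(65,250)]
T=[t(*p) for p in P]
cv2.imwrite('pics/tiles.png',np.vstack([np.hstack(T[:3]),np.hstack(T[3:])]))
```

```text
(no output)
```

View pics/tiles.png

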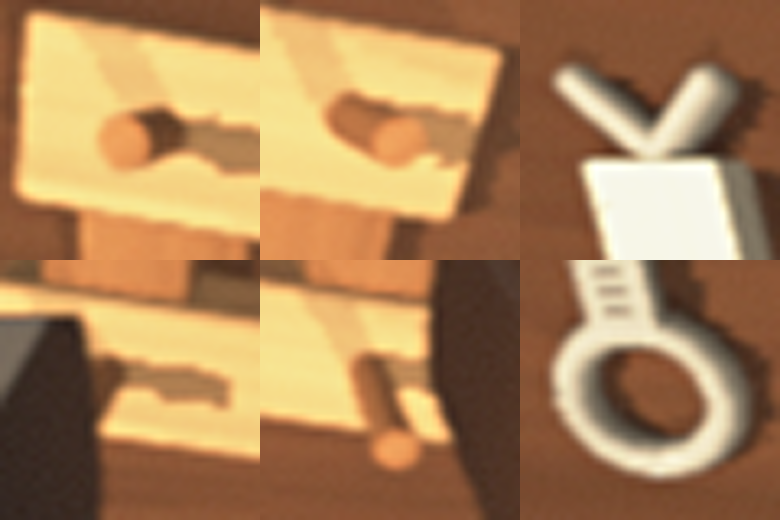

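Run:
```python
from h import *
c=cap('wrist');t=cap('top')
T={}
for n,u,v in[('fr',179.2,123.5),('fl',361.5,155.8),('bl',329.1,287.2)]:
    T[n]=ray(c,u,v,.05);print(n,T[n].round(4))
U={}
for n,u,v in[('bl',141,90),('br',431,120),('fl',124,342),('fr',419,372)]:
    U[n]=ray(t,u/4+170-.375,v/4+130-.375,.05);print('top',n,U[n].round(4))
e=ray(c,66.2,251.2,.006);a=ray(c,24,98,.005);print('eye',e,'apex',a)
# grip by dark mask in wrist image
f=c['frame'].astype(int);m=(f.max(2)<45).astype(np.uint8);m[:, 80:]=0
k,l,s,cc=cv2.connectedComponentsWithStats(m)
i=1+np.argmax(s[1:,4]);print(s[i],cc[i],ray(c,*cc[i],.03))
f=t['frame'].astype(int);m=(f.max(2)<50).astype(np.uint8);M=np.zeros_like(m);M[190:220,325:355]=m[190:220,325:355]
k,l,s,cc=cv2.connectedComponentsWithStats(M);i=1+np.argmax(s[1:,4]);print('top grip',s[i],cc[i],ray(t,*cc[i],.038))
d=e-a;print('ang',np.degrees(np.arctan2(d[1],d[0])),np.hypot(*d[:2]))
print('d1',np.linalg.norm((U['fl']-U['br'])[:2]),'d2',np.linalg.norm((U['fr']-U['bl'])[:2]),np.linalg.norm((T['fr']-T['bl'])[:2]),np.linalg.norm((T['fl']-T['fr'])[:2]))
```

```text
fr [ 0.4302 -0.0725  0.05  ]
fl [0.4488 0.1461 0.05  ]
bl [0.6393 0.1401 0.05  ]
top bl [0.6366 0.1346 0.05  ]
top br [ 0.619  -0.0821  0.05  ]
top fl [0.4483 0.1399 0.05  ]
top fr [ 0.4315 -0.0766  0.05  ]
eye [ 0.64271495 -0.25852789  0.006     ] apex [ 0.42038304 -0.28331985  0.005     ]
[   0  298   80   86 4333] [ 45.49688438 349.63558735] [ 0.81904167 -0.29994349  0.03      ]
top grip [338 196   8  15 102] [341.42156863 203.06862745] [ 0.49487168 -0.27505383  0.038     ]
ang 6.362697490712447 0.22370989483773907
d1 0.2800785504347685 d2 0.29444620721600573 0.29819953869502425 0.21939226635056605
```

```bash
python3 -m handwheel '[0.003,-0.045,0,0,0,0,1, 0.006,-0.09,0,0,0,0,1, 0.008,-0.135,-0.02,0,0,0,1, 0.01,-0.18,-0.05,0,0,0,1, 0.011,-0.22,-0.08,0,0,0,1, 0.012,-0.26,-0.1,0,0,0,1, 0.012,-0.285,-0.11,0,0,0,1, 0.012,-0.295,-0.117,0,0,0,1, 0.012,-0.295,-0.117,0,0,0,1, 0.012,-0.295,-0.117,0,0,0,1]'
python3 - <<'E'
from h import *
c=cap('wrist','w2.png')
for P in [(.495,-.275,.038),(.41,-.285,.009)]: print(proj(c,P))
E
```

```text
clock: 3.35
tool_pos: [0.492, -0.2744, 0.1002]
eef_rot: [0.0, 0.677, 0.736, -0.0]
contact_force: [-0.5, -0.2, 0.2]
opening: 0.0853
(np.float64(253.06277172457519), np.float64(204.95634250883228))
(np.float64(249.74669931919178), np.float64(100.72069283716804))
```

View pics/w2.png

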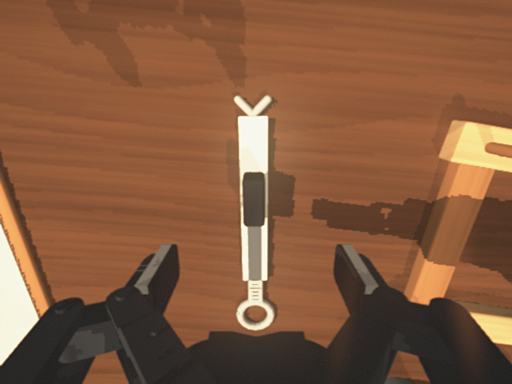

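The wrist view shows the rule centred between the jaws: grip top near (254,197), V apex at (252,114), eye at (256,314).

Run:
```python
from h import *
c=cap('wrist')
f=c['frame'].astype(int);m=np.zeros(f.shape[:2],np.uint8);m[160:240,236:275]=(f.max(2)<60)[160:240,236:275]
k,l,s,cc=cv2.connectedComponentsWithStats(m);i=1+np.argmax(s[1:,4]);print(s[i],cc[i])
w=((f.min(2)>130)&(f.max(2)-f.min(2)<60)).astype(np.uint8);w[:,:225]=0;w[:,285:]=0
k,l,s,cc=cv2.connectedComponentsWithStats(w);print(s[1:][s[1:,4]>30])
for v in range(92,330,12):
    x=np.where(w[v])[0]
    if len(x): print(v,x.min(),x.max(),end='; ')
g=ray(c,254.5,s[0][0]*0+198,.036)
e=ray(c,256,314,.006);a=ray(c,252.5,114,.005);print(g,e,a,np.degrees(np.arctan2(*(e-a)[[1,0]])),np.hypot(*(e-a)[:2]))
o=env.get_obs();q=o['eef_rot'];print('yaw x',np.degrees(2*np.arctan2(q[2],q[1])),o['tool_pos'])
```

```text
Traceback (most recent call last):
ValueError: attempt to get argmax of an empty sequence
```

Run:
```python
from h import *
c=cap('wrist')
f=cv2.cvtColor(c['frame'],cv2.COLOR_RGB2BGR)[:,:,::-1].astype(int)
print(f[200,236:275].max(1), np.array(f[300,240:270].max(1)))
w=((f.min(2)>130)&(f.max(2)-f.min(2)<60))
for v in range(92,330,12):
    x=225+np.where(w[v,225:285])[0]
    if len(x): print(v,x.min(),x.max(),end='; ')
e=ray(c,256,314,.006);a=ray(c,252.5,114,.005);print(ray(c,254.5,198,.036),e,a,np.degrees(np.arctan2(*(e-a)[[1,0]])),np.hypot(*(e-a)[:2]))
o=env.get_obs();q=o['eef_rot'];print('yaw x',np.degrees(2*np.arctan2(q[2],q[1])),o['tool_pos'])
```

```text
[147 137 130 148 208 232 170  97  83  85  86  87  86  86  86  87  87  84
  89  87  89  86  88  87  90  88  83  80 112 166 188 154 112 105 105 105
 105 105 106] [130 130 137 158 185 209 224 231 240 245 245 245 245 245 246 246 245 245
 244 245 246 241 199 143 129 122 113 105  99 104]
104 239 266; 116 238 266; 128 239 266; 140 239 266; 152 240 266; 164 240 266; 176 240 266; 188 241 266; 200 266 266; 224 241 266; 236 242 266; 248 242 266; 260 243 266; 272 243 266; 284 249 261; 296 249 261; 308 238 271; 320 239 270; [ 0.48984872 -0.27399777  0.036     ] [ 0.64240826 -0.25987885  0.006     ] [ 0.42150607 -0.28167525  0.005     ] 5.635129429111481 0.2219749071865904
yaw x 94.89319850676914 [ 0.49243701 -0.27415233  0.10079082]
```

```bash
python3 -m handwheel '[0,0,-0.03,0,0,0.012,1, 0,0,-0.055,0,0,0.012,0.5, 0,0,-0.07,0,0,0.012,0.2, 0,0,-0.07,0,0,0.012,-0.2, 0,0,-0.07,0,0,0.012,-1, 0,0,-0.07,0,0,0.012,-1, 0,0,-0.07,0,0,0.012,-1, 0,0,-0.07,0,0,0.012,-1, 0,0,-0.07,0,0,0.012,-1, 0,0,-0.07,0,0,0.012,-1]' 50
```

```text
clock: 4.5
tool_pos: [0.4925, -0.2742, 0.031]
eef_rot: [0.001, 0.672, 0.741, -0.0]
contact_force: [0.5, 0.7, -0.4]
opening: -0.0002
```

Run:
```python
from h import *
c=cap('wrist','w3.png');s=cap('scene')
u,v=map(int,proj(s,(.5,-.27,.03)));b=s['frame'][max(0,v-70):v+70,max(0,u-90):u+90,::-1]
b=cv2.resize(b,(494,384),interpolation=cv2.INTER_CUBIC)
cv2.imwrite('pics/w3b.png',cv2.resize(np.hstack([c['frame'][:,150:380,::-1],b]),None,fx=1.1,fy=1.1))
```

```text
(no output)
```

View pics/w3b.png

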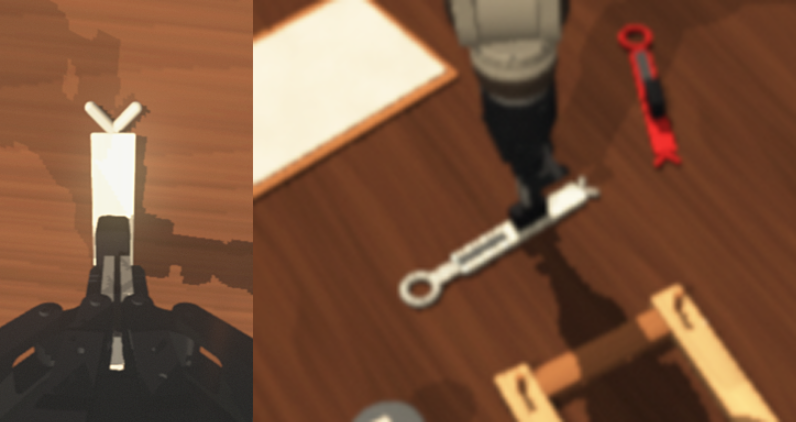

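The fingers closed behind the grip, on its eye side; they hold nothing. The apex is now at about (253,118). I'll check whether the rule moved or the mapping is off.

Run:
```python
from h import *
c=cap('wrist');s=cap('scene','s3.png');t=cap('top','t3.png')
print('apex w',ray(c,253,118,.005))
cv2.imwrite('pics/t3c.png',np.hstack([cv2.resize(t['frame'][140:240,300:380,::-1],(400,500),interpolation=cv2.INTER_CUBIC)]))
o=env.get_obs();q=o['eef_rot'];Rm=R.from_quat([q[1],q[2],q[3],q[0]]).as_matrix();p=o['tool_pos']
for d in(0,.017): print('tip proj wrist',proj(c,p+Rm[:,2]*d),'scene',proj(s,p+Rm[:,2]*d),'top',proj(t,p+Rm[:,2]*d))
# scene detections: white blob of rule
f=s['frame'].astype(int);w=((f.min(2)>140)&(f.max(2)-f.min(2)<70)).astype(np.uint8)
k,l,st,cc=cv2.connectedComponentsWithStats(w)
for i in range(1,k):
    if st[i,4]>40: print(st[i],cc[i])
print(proj(s,(.4215,-.2817,.005)),proj(s,(.6424,-.26,.006)))
```

```text
apex w [ 0.42080517 -0.28130713  0.005     ]
tip proj wrist (np.float64(253.21662528938876), np.float64(235.90807127483598)) scene (np.float64(219.9096716493425), np.float64(132.1793674259746)) top (np.float64(340.6307433769326), np.float64(204.116099459268))
tip proj wrist (np.float64(253.47430250085225), np.float64(224.4791675290041)) scene (np.float64(220.27495770647883), np.float64(135.41933348597107)) top (np.float64(339.5042335324689), np.float64(204.6302243444372))
[184   0  23  13  89] [191.24719101   3.06741573]
[371  61  16  23 114] [376.57894737  72.14035088]
[ 100   62   91   63 2961] [142.83823033  92.69334684]
[380  98  25  40 472] [391.15677966 117.50847458]
[347 104  33  49 688] [359.28197674 129.06831395]
[469 108  29  23  86] [482.6627907  118.68604651]
[226 124  13  12  89] [231.40449438 129.42696629]
[177 138  39  27 190] [197.8        149.64736842]
[167 202  11  12  81] [171.79012346 207.38271605]
[190 245  12  14  97] [195.60824742 251.45360825]
[304 244  54  45 965] [330.95751295 262.08393782]
[127 295  10  16  58] [130.75862069 302.46551724]
[115 358   7  12  43] [117.76744186 363.8372093 ]
(np.float64(236.6407968297048), np.float64(126.9288104896329)) (np.float64(183.7649227769982), np.float64(159.33866672274365))
```

View pics/t3c.png

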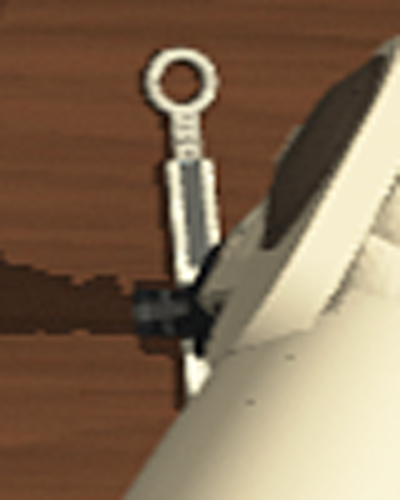

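```bash
python3 -m handwheel '[0,0,0.01,0,0,0,-1, 0,0,0.02,0,0,0,-1, 0,0,0.03,0,0,0,-1, 0,0,0.03,0,0,0,-1, 0,0,0.03,0,0,0,-1]' 50
python3 - <<'E'
from h import *
c=cap('wrist','w4.png');s=cap('scene','s4.png')
u,v=map(int,proj(s,(.5,-.27,.03)));b=cv2.resize(s['frame'][v-50:v+40,u-50:u+40,::-1],(400,400),interpolation=cv2.INTER_CUBIC)
a=cv2.resize(c['frame'][80:280,155:355,::-1],(400,400),interpolation=cv2.INTER_CUBIC)
cv2.imwrite('pics/w4b.png',np.hstack([a,b]))
w=cv2.imread('pics/w3.png');print(proj(c,(.468,-.277,.038)),proj(c,(.513,-.273,.038)))
E
```

```text
clock: 5.25
tool_pos: [0.4927, -0.2743, 0.0613]
eef_rot: [0.001, 0.672, 0.741, -0.0]
contact_force: [-0.6, 0.1, -0.1]
opening: 0.0001
(np.float64(253.08561975953057), np.float64(188.161808598327)) (np.float64(252.82455640072243), np.float64(245.4772394588709))
```

View pics/w4b.png

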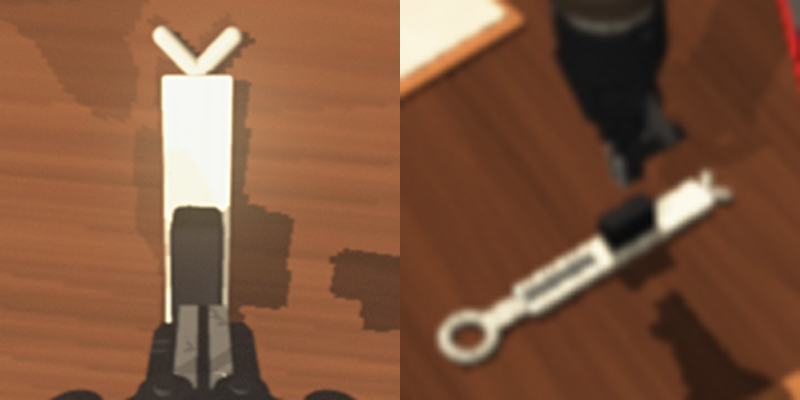

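The closed fingers now hang clear above the rule, which hasn't moved; the tip is at about (232,..) in the wrist view and at crop (622,183) in the scene view. I'll check the tip's true place against the projection.

Run:
```python
from h import *
s=cap('scene');c=cap('wrist')
u,v=map(int,proj(s,(.5,-.27,.03)))
def cr(P): a=proj(s,P);return ((a[0]-u+50)*400/90+400,(a[1]-v+50)*400/90)
p=env.get_obs()['tool_pos']
for d in(0,.006,.012,.017): print(d,np.round(cr(p-[0,0,d])),np.round(proj(c,p-[0,0,d])))
print('grip',cr((.491,-.2745,.038)),cr((.491,-.2745,.010)))
print('nose',cr((.4215,-.2817,.005)),'eye',cr((.6424,-.26,.006)))
# wrist column profile for finger tip row
f=c['frame'];print([tuple(f[r,244]) for r in range(222,244,2)])
```

```text
0 [628. 188.] [253. 236.]
0.006 [629. 194.] [253. 232.]
0.012 [629. 199.] [253. 228.]
0.017 [630. 203.] [254. 224.]
grip (np.float64(631.346052810783), np.float64(206.81991597871362)) (np.float64(634.0593053815057), np.float64(230.6180869851625))
nose (np.float64(705.0702081320214), np.float64(190.7947132872573)) eye (np.float64(470.0663234533253), np.float64(334.8385187677496))
[(np.uint8(80), np.uint8(67), np.uint8(61)), (np.uint8(80), np.uint8(68), np.uint8(60)), (np.uint8(78), np.uint8(66), np.uint8(59)), (np.uint8(75), np.uint8(63), np.uint8(56)), (np.uint8(76), np.uint8(65), np.uint8(58)), (np.uint8(86), np.uint8(76), np.uint8(66)), (np.uint8(101), np.uint8(89), np.uint8(76)), (np.uint8(108), np.uint8(94), np.uint8(82)), (np.uint8(115), np.uint8(102), np.uint8(89)), (np.uint8(113), np.uint8(102), np.uint8(88)), (np.uint8(115), np.uint8(104), np.uint8(89))]
```

The fingertips are really about 25 mm shorter than stated: both views put them near or just behind the TCP, and the shut jaws cleared the grip top. I'll open and go lower.

```bash
python3 -m handwheel '[0,0,0,0,0,0,0.2, 0,0,0,0,0,0,0.2, 0,0,0,0,0,0,0.2, 0,0,-0.02,0,0,0,0.2, 0,0,-0.035,0,0,0,0.2, 0,0,-0.041,0,0,0,0.2, 0,0,-0.041,0,0,0,0.2]' 50;  python3 -m handwheel '[0,0,0,0,0,0,-0.2, 0,0,0,0,0,0,-1, 0,0,0,0,0,0,-1, 0,0,0,0,0,0,-1, 0,0,0,0,0,0,-1]' 50
```

```text
clock: 6.15
tool_pos: [0.4914, -0.2736, 0.0181]
eef_rot: [-0.001, 0.672, 0.741, -0.0]
contact_force: [1.1, 0.5, 0.4]
opening: 0.0512
clock: 6.65
tool_pos: [0.4918, -0.2739, 0.0189]
eef_rot: [0.0, 0.672, 0.741, -0.0]
contact_force: [-1.4, -0.8, 5.6]
opening: 0.0178
```

```bash
python3 -m handwheel '[0,0,0,0,0,0,0, 0,0,0,0,0,0,0, 0,0,-0.005,0,0,0,0, 0,0,-0.008,0,0,0,0, 0,0,-0.008,0,0,0,0]' 50;  python3 -m handwheel '[0,0,0,0,0,0,-0.4, 0,0,0,0,0,0,-1, 0,0,0,0,0,0,-1, 0,0,0,0,0,0,-1, 0,0,0,0,0,0,-1]' 50
```

```text
clock: 7.15
tool_pos: [0.4913, -0.2736, 0.0099]
eef_rot: [-0.001, 0.672, 0.741, -0.0]
contact_force: [-0.2, 0.4, 0.6]
opening: 0.0427
clock: 7.65
tool_pos: [0.4913, -0.2736, 0.0098]
eef_rot: [-0.001, 0.672, 0.741, -0.001]
contact_force: [0.1, -1.0, -0.5]
opening: 0.0188
```

```bash
python3 -m handwheel '[0,0,0.03,0,0,0,-1, 0,0,0.06,0,0,0,-1, 0,0.02,0.085,0,0,-0.1,-1, 0.005,0.06,0.09,0,0,-0.22,-1, 0.01,0.1,0.09,0,0,-0.35,-1, 0.015,0.14,0.09,0,0,-0.48,-1, 0.02,0.18,0.09,0,0,-0.6,-1, 0.025,0.22,0.09,0,0,-0.72,-1, 0.03,0.26,0.09,0,0,-0.84,-1, 0.035,0.29,0.09,0,0,-0.94,-1, 0.035,0.308,0.09,0,0,-1.0,-1, 0.035,0.316,0.09,0,0,-1.014,-1, 0.035,0.316,0.09,0,0,-1.014,-1, 0.035,0.316,0.09,0,0,-1.014,-1, 0.035,0.316,0.09,0,0,-1.014,-1]' 50
python3 - <<'E'
from h import *
c=cap('wrist','w5.png');t=cap('top','t5.png');s=cap('scene')
a=cv2.resize(c['frame'][:,:,::-1],(533,400),interpolation=cv2.INTER_CUBIC)
b=cv2.resize(t['frame'][140:240,190:300,::-1],(440,400),interpolation=cv2.INTER_CUBIC)[:, :267*1]
b=cv2.resize(t['frame'][140:240,190:300,::-1],(264,240),interpolation=cv2.INTER_CUBIC)
x=np.zeros((600,800,3),np.uint8);x[:400,:533]=a;x[:240,533:797]=b
u,v=map(int,proj(s,(.6,-.05,.06)));x[300:600,500:800]=cv2.resize(s['frame'][v-38:v+37,u-38:u+37,::-1],(300,300),interpolation=cv2.INTER_CUBIC);print('scene crop',u-38,v-38)
cv2.imwrite('pics/w5b.png',x)
p=env.get_obs();print(p['tool_pos'],p['eef_rot'],p['opening'],p['contact_force'])
E
```

```text
clock: 9.15
tool_pos: [0.5263, 0.0414, 0.0998]
eef_rot: [-0.001, 0.947, 0.321, -0.0]
contact_force: [-0.2, 0.2, -1.9]
opening: 0.0192
scene crop 189 151
[0.52631016 0.04163355 0.09985123] [-8.19500749e-04  9.47123018e-01  3.20869596e-01 -1.37026120e-04] 0.01826617401712482 [-0.02414327  0.53130378 -2.00824236]
```

View pics/w5b.png

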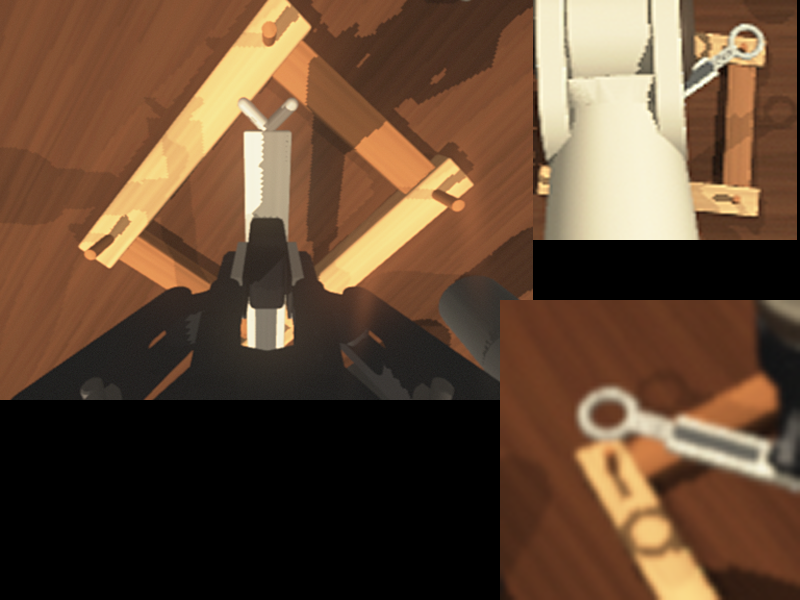

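The rule is held level. In the wrist view: nose apex (267,128), FL top (269,30), BL top (457,206), FR top (90,255). The top view shows the eye around (746,43), above the BR post; the scene view has the eye at (608,412).

Run:
```python
from h import *
c=cap('wrist');t=cap('top');s=cap('scene');k=512/533
P={}
for n,u,v in[('fl',269,30),('fr',90,255),('bl',457,206)]: P[n]=ray(c,u*k,v*k,.05);print(n,P[n].round(4))
print('apex',ray(c,267*k,128*k,.094).round(4))
print('eye top',ray(t,278.75,157.9,.097).round(4),'eye scene',ray(s,216,179,.096).round(4))
print('br from wrist',(P['bl']+P['fr']-P['fl']).round(4),np.linalg.norm((P['fl']-P['fr'])[:2]),'d2',np.linalg.norm((P['bl']-P['fr'])[:2]))
# eye by mask in top view
f=t['frame'].astype(int);w=((f.min(2)>120)&(f.max(2)-f.min(2)<50)).astype(np.uint8);w[:,:268]=0;w[:,292:]=0;w[:145]=0;w[175:]=0
print(cv2.boundingRect(w))
```

```text
fl [0.449  0.1456 0.05  ]
fr [ 0.431  -0.0735  0.05  ]
bl [0.6385 0.1391 0.05  ]
apex [0.4832 0.0988 0.094 ]
eye top [ 0.6147 -0.0837  0.097 ] eye scene [ 0.6178 -0.08    0.096 ]
br from wrist [ 0.6204 -0.0801  0.05  ] 0.2199079878955855 d2 0.29706337462104027
(268, 150, 18, 18)
```

```bash
python3 -m handwheel '[0.003,0,-0.01,0,0,0,-1, 0.003,0,-0.025,0,0,0,-1, 0.003,0,-0.035,0,0,0,-1, 0.003,0,-0.042,0,0,0,-1, 0.003,0,-0.047,0,0,0,-1, 0.003,0,-0.047,0,0,0,-1]' 60
python3 - <<'E'
from h import *
s=cap('scene')
u,v=map(int,proj(s,(.6,-.05,.06)));b=cv2.resize(s['frame'][v-38:v+37,u-38:u+37,::-1],(300,300),interpolation=cv2.INTER_CUBIC)
t=cap('top');b2=cv2.resize(t['frame'][140:180,260:300,::-1],(300,300),interpolation=cv2.INTER_CUBIC)
cv2.imwrite('pics/s6.png',np.hstack([b,b2]))
E
```

```text
clock: 10.05
tool_pos: [0.5289, 0.042, 0.052]
eef_rot: [-0.001, 0.947, 0.321, -0.001]
contact_force: [0.6, -0.0, -2.2]
opening: 0.0182
```

View pics/s6.png

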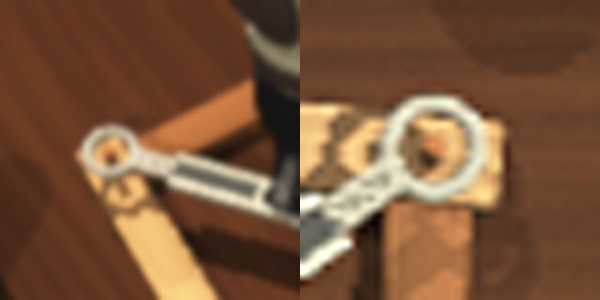

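The eye rings the BR post with play all round in both views. Lowering it onto the rail, then drawing out.

```bash
python3 -m handwheel '[0,0,-0.01,0,0,0,-1, 0,0,-0.017,0,0,0,-1, 0,0,-0.021,0,0,0,-1, 0,0,-0.021,0,0,0,-1]' 60; python3 -m handwheel '[-0.003,0.004,0,0,0,0,-1, -0.006,0.008,0,0,0,0,-1, -0.009,0.012,0,0,0,0,-1, -0.012,0.016,0,0,0,0,-1, -0.015,0.02,0,0,0,0,-1, -0.018,0.024,0,0,0,0,-1, -0.021,0.028,0,0,0,0,-1, -0.023,0.03,0,0,0,0,-1, -0.023,0.03,0,0,0,0,-1]' 60
python3 - <<'E'
from h import *
c=cap('wrist','w7.png')
p=env.get_obs();print(p['contact_force'],p['tool_pos'],p['qpos'].round(2))
print(proj(c,(.449,.1456,.05)),proj(c,p['tool_pos']+np.array([-.607*.07,.795*.07,-.006])))
E
```

```text
clock: 10.55
tool_pos: [0.5289, 0.042, 0.0311]
eef_rot: [-0.001, 0.947, 0.321, -0.001]
contact_force: [0.6, -0.1, -1.8]
opening: 0.0182
clock: 11.45
tool_pos: [0.5056, 0.0725, 0.0312]
eef_rot: [-0.001, 0.947, 0.321, -0.001]
contact_force: [0.4, -0.9, -1.2]
opening: 0.0179
[-0.36841544 -0.01809858 -2.30686736] [0.50565232 0.07238864 0.03117659] [ 0.14  0.01 -0.27  1.3   0.    1.06]
(np.float64(254.53432656704618), np.float64(81.4985264149043)) (np.float64(255.8311621070593), np.float64(125.9060349356157))
```

```bash
python3 -m handwheel '[-0.0012,0.0016,0,0,0,0,-1, -0.0024,0.0032,0,0,0,0,-1, -0.003,0.004,0,0,0,0,-1]' 60;for i in 1 ; do python3 -m handwheel '[-0.0006,0.0008,0,0,0,0,-1, -0.0006,0.0008,0,0,0,0,-1]' 60; done
python3 -m handwheel '[-0.0006,0.0008,0,0,0,0,-1, -0.0006,0.0008,0,0,0,0,-1]' 60
```

```text
clock: 11.8
tool_pos: [0.5027, 0.0764, 0.0312]
eef_rot: [-0.001, 0.947, 0.321, -0.001]
contact_force: [2.0, -2.1, -2.5]
opening: 0.0184
clock: 12.0
tool_pos: [0.502, 0.0773, 0.0312]
eef_rot: [-0.001, 0.947, 0.321, -0.001]
contact_force: [0.5, -1.8, -2.3]
opening: 0.0185
clock: 12.2
tool_pos: [0.5014, 0.0781, 0.0312]
eef_rot: [-0.001, 0.947, 0.321, -0.001]
contact_force: [1.4, -1.7, -2.0]
opening: 0.0184
```

```bash
python3 -m handwheel '[-0.0006,0.0008,0,0,0,0,-1, -0.0006,0.0008,0,0,0,0,-1]' 60
python3 -m handwheel '[-0.0006,0.0008,0,0,0,0,-1, -0.0006,0.0008,0,0,0,0,-1]' 60
```

```text
clock: 12.4
tool_pos: [0.5007, 0.079, 0.0312]
eef_rot: [-0.001, 0.947, 0.321, -0.001]
contact_force: [1.6, -2.0, -2.3]
opening: 0.0182
clock: 12.6
tool_pos: [0.5001, 0.0794, 0.0312]
eef_rot: [-0.001, 0.947, 0.321, -0.001]
contact_force: [0.5, -5.1, -2.2]
opening: 0.0183
```

Run:
```python
from h import *
c=cap('wrist','w8.png')
f=c['frame'][50:170,196:316,::-1];cv2.imwrite('pics/w8b.png',cv2.resize(f,(480,480),interpolation=cv2.INTER_CUBIC))
print(proj(c,(.449,.1456,.05)),env.get_obs()['contact_force'])
```

```text
(np.float64(254.9921556533451), np.float64(101.28915673396261)) [ 1.47642852 -4.89244414 -1.95259075]
```

View pics/w8b.png

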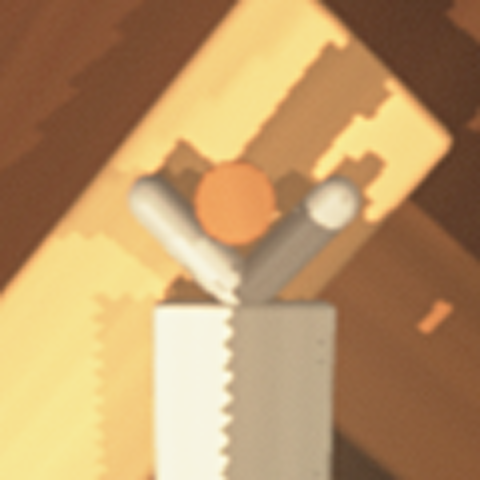

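The post sits in the V mouth at (235,203), close to the left arm and bearing on it (force now −5 N in y). I ease 1 mm to the left while drawing on, a little at a time.

```bash
python3 -m handwheel '[-0.0014,0.0002,0,0,0,0,-1, -0.0014,0.0002,0,0,0,0,-1]' 60
python3 -m handwheel '[-0.0006,0.0008,0,0,0,0,-1, -0.0006,0.0008,0,0,0,0,-1]' 60
```

```text
clock: 12.85
tool_pos: [0.4988, 0.0796, 0.0312]
eef_rot: [-0.001, 0.947, 0.321, -0.001]
contact_force: [3.4, -3.1, -3.2]
opening: 0.0181
clock: 13.05
tool_pos: [0.4987, 0.0798, 0.0313]
eef_rot: [0.0, 0.947, 0.321, -0.0]
contact_force: [4.8, -6.5, -3.3]
opening: 0.0186
```

```bash
python3 -m handwheel '[-0.0003,0.0004,0,0,0,0,-1, -0.0005,0.0006,0,0,0,0,-1, -0.0005,0.0006,0,0,0,0,-1, -0.0005,0.0006,0,0,0,0,-1, -0.0005,0.0006,0,0,0,0,-1, -0.0005,0.0006,0,0,0,0,-1, -0.0005,0.0006,0,0,0,0,-1, -0.0005,0.0006,0,0,0,0,-1]' 60
python3 - <<'E'
from h import *
t=cap('top','t9.png');c=cap('wrist','w9.png')
p=env.get_obs();print(p['contact_force'],p['tool_pos'],np.hypot(*(p['tool_pos'][:2]-[.449,.1456])))
f=t['frame'][145:175,265:295].astype(int);w=((f.min(2)>120)&(f.max(2)-f.min(2)<50)).astype(np.uint8)
print('\n'.join(''.join('#' if x else '.' for x in r) for r in w))
f=c['frame'].astype(int);m=((f[:,:,0]-f[:,:,2]>80)&(f[:,:,1]<165)&(f[:,:,0]>190)).astype(np.uint8)
k,l,s,cc=cv2.connectedComponentsWithStats(m)
print([(s[i],cc[i].round(1)) for i in range(1,k) if s[i,4]>120 and 50<cc[i][1]<150 and 200<cc[i][0]<310])
E
```

```text
clock: 13.85
tool_pos: [0.4987, 0.0798, 0.0314]
eef_rot: [0.001, 0.947, 0.321, -0.0]
contact_force: [5.1, -7.4, -3.3]
opening: 0.0182
[ 5.42530013 -6.1916912  -3.86370088] [0.49870475 0.079817   0.03140111] 0.08244977493680752
..............................
..............................
..............................
..............................
..............................
..............................
..............................
..............................
..............................
..............................
..............................
.......######.................
......#########...............
.....#.........#..............
....##.........#..............
....##.........##.............
...###.........###............
....#...........#.............
....##..........#.............
...###.........##.............
..####.........#..............
.#######.....###..............
################..............
###############...............
#####.........................
####..........................
##............................
#.............................
..............................
..............................
[(array([233,  43,  62,  71, 883], dtype=int32), array([268.6,  87.4]))]
```

Snug: about 8–9 N along the rule against the 3 N drag, no further travel, held for over 0.8 s. I back off within the eye's play, lift, and go to the other diagonal.

```bash
python3 -m handwheel '[0.002,-0.003,0,0,0,0,-1, 0.004,-0.0055,0,0,0,0,-1, 0.004,-0.0055,0.015,0,0,0,-1, 0.004,-0.0055,0.04,0,0,0,-1, 0.002,-0.0055,0.065,0,0,0,-1, 0,-0.01,0.075,0,0,0.12,-1, -0.005,-0.02,0.075,0,0,0.25,-1, -0.01,-0.03,0.075,0,0,0.39,-1, -0.015,-0.04,0.075,0,0,0.53,-1, -0.018,-0.05,0.075,0,0,0.67,-1, -0.018,-0.06,0.075,0,0,0.81,-1, -0.015,-0.065,0.075,0,0,0.95,-1, -0.01,-0.07,0.075,0,0,1.09,-1, -0.005,-0.075,0.075,0,0,1.23,-1, 0,-0.078,0.075,0,0,1.37,-1, 0.004,-0.078,0.075,0,0,1.5,-1, 0.007,-0.078,0.075,0,0,1.62,-1, 0.007,-0.078,0.075,0,0,1.7,-1, 0.007,-0.078,0.075,0,0,1.715,-1, 0.007,-0.078,0.075,0,0,1.715,-1]' 60
python3 -m handwheel '[0,0,0,0,0,0,-1, 0,0,0,0,0,0,-1]' 60
python3 - <<'E'
from h import *
t=cap('top','t10.png');s=cap('scene','s10.png');c=cap('wrist','w10.png')
p=env.get_obs();q=p['eef_rot'];print(p['tool_pos'],np.degrees(2*np.arctan2(q[2],q[1])),p['contact_force'])
# eye: white mask around the expected place
E0=(.6385,.1391,.105)
for n,cam in(('top',t),('scene',s)):
    u,v=map(int,proj(cam,E0));h=20;f=cam['frame'][v-h:v+h,u-h:u+h].astype(int)
    w=((f.min(2)>115)&(f.max(2)-f.min(2)<55))
    print(n,u-h,v-h,proj(cam,E0));print('\n'.join(''.join('#' if x else '.' for x in r) for r in w))
    cv2.imwrite(f'pics/e_{n}.png',cv2.resize(cam['frame'][v-h:v+h,u-h:u+h,::-1],(400,400),interpolation=cv2.INTER_CUBIC))
E
```

```text
clock: 15.95
tool_pos: [0.5057, 0.0019, 0.1071]
eef_rot: [0.001, 0.378, 0.926, 0.001]
contact_force: [-0.5, -0.2, -1.6]
opening: 0.0185
clock: 16.15
tool_pos: [0.5057, 0.002, 0.1074]
eef_rot: [0.001, 0.378, 0.926, 0.001]
contact_force: [0.7, -0.5, -1.8]
opening: 0.0185
[0.50569013 0.00194521 0.10717228] 135.6045597237826 [-0.23011112 -0.13943778 -0.85600899]
top 181 127 (np.float64(201.0596438797595), np.float64(147.30848554840404))
........................................
........................................
........................................
........................................
........................................
........................................
........................................
........................................
........................................
........................................
....................................####
...................................#####
.....................##............#####
.................#########........######
................###########.......######
...............####......###......######
.......
[... 1995 characters left out ...]
...
............#...........###.............
............##.........####.............
............##.........###..............
.............##........###..............
..............##......###...............
................#######.................
..................####..................
........................................
........................................
........................................
........................................
........................................
........................................
........................................
........................................
........................................
........................................
```

```bash
python3 -m handwheel '[-0.002,-0.002,-0.015,0,0,0,-1, -0.002,-0.002,-0.03,0,0,0,-1, -0.002,-0.002,-0.042,0,0,0,-1, -0.002,-0.002,-0.048,0,0,0,-1, -0.002,-0.002,-0.054,0,0,0,-1, -0.002,-0.002,-0.054,0,0,0,-1]' 60
python3 - <<'E'
from h import *
t=cap('top','t11.png');s=cap('scene','s11.png')
E0=(.6385,.1391,.055)
T=[]
for n,cam in(('top',t),('scene',s)):
    u,v=map(int,proj(cam,E0));h=20
    T.append(cv2.resize(cam['frame'][v-h:v+h,u-h:u+h,::-1],(400,400),interpolation=cv2.INTER_CUBIC))
cv2.imwrite('pics/e11.png',np.hstack(T))
# post top: orange pixels inside ring
for n,cam in(('top',t),('scene',s)):
    u,v=map(int,proj(cam,E0));h=12;f=cam['frame'][v-h:v+h,u-h:u+h].astype(int)
    w=((f.min(2)>115)&(f.max(2)-f.min(2)<55)); o=(f[:,:,0]-f[:,:,2]>70)&(f[:,:,0]>150)&(f[:,:,1]<f[:,:,0]*.72)
    print(n);print('\n'.join(''.join('#' if x else 'o' if y else '.' for x,y in zip(r,q)) for r,q in zip(w,o)))
E
```

```text
clock: 16.9
tool_pos: [0.5034, -0.0, 0.0524]
eef_rot: [0.0, 0.378, 0.926, 0.001]
contact_force: [0.2, 0.5, -1.5]
opening: 0.0181
top
........................
........................
........................
........................
........................
........................
...........#######......
.........###########....
........#####....###....
........###.......###...
........##.........##...
........##...oo....##...
.......##....oo....##...
.......###..oooo...##...
.......###.........##...
........###.......##....
........###......####...
.........#############..
...........############.
.............##..#######
...................#####
..........o........#####
..........o.........####
..........ooo........##.
scene
...........######.......
.........o.######.......
...........######.......
...........######.......
...........######.......
...........#####........
...........#####.......o
..........######.......o
........########.......o
......###....#####.....o
.....###.......###.....o
.....##.........###...oo
....##..........###...oo
.o..##.....oooo.###...oo
....##....oooo..###...oo
....##....oooo..###...oo
....##....o....####...oo
.....##........###...ooo
.....###.....#####..ooo.
......###########.......
........#######.........
.........###............
......o.................
.......ooo..............
```

The post stands centred inside the eye in both views with no contact force. Lowering, then drawing out toward FR.

```bash
python3 -m handwheel '[0,0,-0.01,0,0,0,-1, 0,0,-0.017,0,0,0,-1, 0,0,-0.021,0,0,0,-1, 0,0,-0.021,0,0,0,-1]' 60; python3 -m handwheel '[-0.0021,-0.0021,0,0,0,0,-1, -0.0042,-0.0043,0,0,0,0,-1, -0.0049,-0.005,0,0,0,0,-1]' 60;python3 -m handwheel '[-0.0021,-0.0021,0,0,0,0,-1, -0.0042,-0.0043,0,0,0,0,-1]' 60;python3 -m handwheel '[-0.0014,-0.0014,0,0,0,0,-1, -0.0021,-0.0021,0,0,0,0,-1]' 60
```

```text
clock: 17.4
tool_pos: [0.5033, -0.0, 0.0315]
eef_rot: [0.0, 0.378, 0.926, 0.001]
contact_force: [0.3, 0.0, -1.9]
opening: 0.0182
clock: 17.7
tool_pos: [0.4983, -0.0053, 0.0318]
eef_rot: [0.0, 0.378, 0.926, 0.001]
contact_force: [0.4, 0.7, -1.8]
opening: 0.0186
clock: 17.9
tool_pos: [0.4943, -0.0095, 0.032]
eef_rot: [0.001, 0.378, 0.926, 0.001]
contact_force: [2.3, 2.5, -3.2]
opening: 0.0182
clock: 18.1
tool_pos: [0.4923, -0.0117, 0.0322]
eef_rot: [0.001, 0.378, 0.926, 0.001]
contact_force: [2.8, 1.9, -2.8]
opening: 0.0184
```

```bash
python3 -m handwheel '[-0.0007,-0.0007,0,0,0,0,-1, -0.0014,-0.0014,0,0,0,0,-1]' 60;python3 -m handwheel '[-0.0007,-0.0007,-0.0005,0,0,0,-1, -0.0007,-0.0007,-0.0005,0,0,0,-1]' 60
python3 - <<'E'
from h import *
c=cap('wrist','w12.png');f=c['frame'][50:170,196:316].astype(int)
o=((f[:,:,0]-f[:,:,2]>70)&(f[:,:,1]<175)&(f[:,:,0]>190)&(f[:,:,1]<f[:,:,0]*.74));w=((f.min(2)>110)&(f.max(2)-f.min(2)<60))
print('\n'.join(''.join('#' if x else 'o' if y else '.' for x,y in zip(r[::2],q[::2])) for r,q in zip(w[20:80:2],o[20:80:2])))
E
```

```text
clock: 18.3
tool_pos: [0.4909, -0.0131, 0.0322]
eef_rot: [0.001, 0.378, 0.926, 0.001]
contact_force: [2.1, 1.9, -2.3]
opening: 0.0178
clock: 18.5
tool_pos: [0.4901, -0.0138, 0.0316]
eef_rot: [0.001, 0.378, 0.926, 0.001]
contact_force: [1.5, 2.3, -2.6]
opening: 0.0185
......o...............................o.....................
.......o...............................o....................
...o....o...............................o...................
........oo.o.............................o..................
...o.....ooo................................................
....o.....o...............................o.................
.....o.....o...............................o................
...........oo..............ooooo............o...............
......o.....o............oooooooo...........o...............
.......o.....o...........ooooooooo...........o..............
........o...............oooooooooo............o.............
.........o..............ooooooooooo............o............
..........o.......###...ooooooooooo.......#....o............
.........o.......#####..ooooooooo.o....
[... 297 characters left out ...]
.......####....o....oo.......
...oo...............#######..o.........##......o....o.......
..oo............o..o.#######..o...............o......o......
.oo..............o..o.#######................o........o.....
ooo...............o..o.#########............o.........oo....
ooo................o....#######............o...........o....
oooo.....................########.........o.............o...
oooo......................#######..........o............oo..
ooooo................o.....#######.......................oo.
oooooo......................#####.........................o.
oooooo..............################..####................oo
oooooo..............######################....o.............
```

```bash
python3 -m handwheel '[-0.0004,-0.0018,0,0,0,0,-1, -0.0011,-0.0031,0,0,0,0,-1]' 60;python3 -m handwheel '[-0.0007,-0.0007,0,0,0,0,-1, -0.0007,-0.0007,0,0,0,0,-1]' 60
python3 -m handwheel '[-0.0007,-0.0007,0,0,0,0,-1, -0.0007,-0.0007,0,0,0,0,-1]' 60
```

```text
clock: 18.75
tool_pos: [0.4889, -0.0169, 0.0316]
eef_rot: [0.001, 0.378, 0.926, 0.001]
contact_force: [2.0, 3.9, -2.2]
opening: 0.0178
clock: 18.95
tool_pos: [0.4884, -0.0174, 0.0317]
eef_rot: [0.001, 0.377, 0.926, 0.002]
contact_force: [2.4, 4.2, -1.9]
opening: 0.0184
clock: 19.15
tool_pos: [0.4883, -0.0176, 0.0318]
eef_rot: [0.001, 0.377, 0.926, 0.003]
contact_force: [5.1, 6.1, -4.9]
opening: 0.0182
```

```bash
python3 -m handwheel '[-0.0003,-0.0003,-0.0008,0,0,0,-1, -0.0004,-0.0004,-0.0012,0,0,0,-1, -0.0004,-0.0004,-0.0012,0,0,0,-1, -0.0004,-0.0004,-0.0012,0,0,0,-1, -0.0004,-0.0004,-0.0012,0,0,0,-1, -0.0004,-0.0004,-0.0012,0,0,0,-1, -0.0004,-0.0004,-0.0012,0,0,0,-1, -0.0004,-0.0004,-0.0012,0,0,0,-1]' 60
python3 - <<'E'
from h import *
c=cap('wrist','w13.png');f=c['frame'][50:170,196:316].astype(int)
o=((f[:,:,0]-f[:,:,2]>70)&(f[:,:,1]<175)&(f[:,:,0]>190)&(f[:,:,1]<f[:,:,0]*.74));w=((f.min(2)>110)&(f.max(2)-f.min(2)<60))
print('\n'.join(''.join('#' if x else 'o' if y else '.' for x,y in zip(r[::2],q[::2])) for r,q in zip(w[20:80:2],o[20:80:2])))
E
```

```text
clock: 19.95
tool_pos: [0.4883, -0.0176, 0.031]
eef_rot: [0.002, 0.377, 0.926, 0.003]
contact_force: [2.5, 5.4, -0.3]
opening: 0.0181
.....................................o......................
......................................o.....................
............................................................
..........oo...........................o....................
.........oo.o...........................o...................
.....o...o.o.............................o..................
....o....oo..............................o..................
....o....ooo..............................o.................
.....o....ooo..............................o................
...........oo...............................o...............
............oo..............................o...............
.......o.....o...o...........oo..............o..............
........o.........##.......ooooooo............o.............
.........o....o..####......oooooooo.....####...o............
..........o......#####....oooooooooo...######o.o............
.................######...oooooooooo..######....o..
[... 163 characters left out ...]
oooo.######........o.........
.......ooo....o....#######.ooooooo...####.....o....o........
......oo.......o....#######.o.........##.....o.....oo.......
.....oo.............o#######................o.......oo......
....oo..........o....o.#######.............o.........o......
....o............o....o.########..........o...........o.....
...o..............o....o.########........o............oo....
..oo...............o....o.#######......................o....
.ooo................o.....######........................o...
ooooo....................o.######..........o............oo..
ooooo...............##############..........o............oo.
oooooo..............###############.######................o.
```

The post is now centred in the V and bears on both arms; position stopped. Releasing and withdrawing.

```bash
python3 -m handwheel '[0,0,0,0,0,0,-0.4, 0,0,0,0,0,0,-0.2, 0,0,0,0,0,0,0, 0,0,0,0,0,0,0.1, 0,0,0,0,0,0,0.1]'; python3 -m handwheel '[0,0,0.01,0,0,0,0.1, 0,0,0.03,0,0,0,0.1, 0,0,0.06,0,0,0,0.1, 0,0,0.1,0,0,0,0.1, 0,0,0.14,0,0,0,0.1, -0.03,-0.03,0.17,0,0,0,0.1, -0.06,-0.06,0.18,0,0,0,0.1, -0.06,-0.06,0.18,0,0,0,0.1, -0.06,-0.06,0.18,0,0,0,0.1]'
python3 - <<'E'
from h import *
c=cap('wrist','w14.png');t=cap('top','t14.png');s=cap('scene','s14.png');print(env.get_obs()['contact_force'])
x=np.zeros((600,800,3),np.uint8);F=lambda im,w,h:cv2.resize(im[:,:,::-1],(w,h),interpolation=cv2.INTER_CUBIC)
x[:384,:400]=F(c['frame'][:, 56:456],400,384)
x[:300,400:]=F(t['frame'][140:240,180:313],400,300)
u,v=map(int,proj(s,(.6385,.1391,.03)));x[300:,500:]=F(s['frame'][v-30:v+30,u-30:u+30],300,300)
u,v=map(int,proj(c,(.431,-.0735,.03)));print(u,v);x[390:600,0:240]=F(c['frame'][max(0,v-35):max(0,v-35)+70,u-40:u+40],240,210)
cv2.imwrite('pics/fin.png',x)
E
```

```text
clock: 20.5
tool_pos: [0.4882, -0.0177, 0.031]
eef_rot: [0.002, 0.377, 0.926, 0.003]
contact_force: [-0.6, -0.3, 0.3]
opening: 0.0468
clock: 21.4
tool_pos: [0.4282, -0.0783, 0.2121]
eef_rot: [0.003, 0.378, 0.926, 0.004]
contact_force: [0.4, 0.4, 0.8]
opening: 0.0472
[ 0.29908169  0.20826667 -0.53838152]
256 170
```

View pics/fin.png

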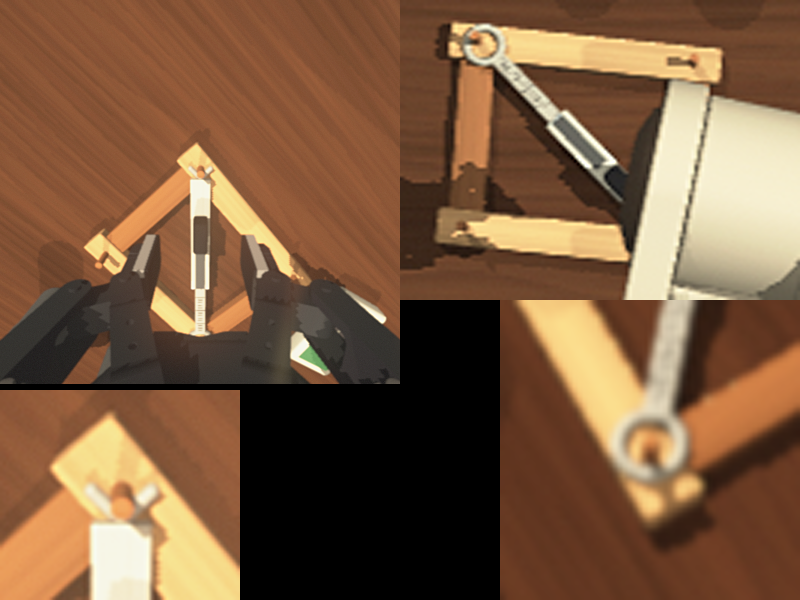

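The last picture shows the rule lying flat on the FR–BL diagonal. The FR post sits in the V (120,500 in the crop), the BL post is against the far side of the eye (475,40 in the top crop), and the arm is clear.

```bash
python3 -c "
from rig import ticket
print(ticket.hand_in())"
```

```text
the job is handed in; nothing more can be done
None
```

I checked both diagonals in the order asked. The rule now lies flat on the longer one, front-right to back-left, hooked and snug, and the job is handed in after about 21 s of robot time.

- **First diagonal (front-left to back-right):** I dropped the eye over the back-right post and drew the rule out until it stopped on the front-left post. The pull was about 8–9 N, including roughly 3 N of blade drag, and I held it for about a second.
- **Second diagonal (front-right to back-left):** I put the eye over the back-left post and drew the blade out about 14 mm further (±3). It stopped on the front-right post at about 8 N.
- **Comparison:** the camera put the diagonals at about 282 mm and 297 mm. Blade travel agrees that the second is longer by about 14 mm. I didn't read the scale on the blade itself.

**Last checks:**
- The front-right post sits in the V and the back-left post bears on the far side of the eye.
- The frame looks as it did before, and the arm was clear of everything with no contact force.
- I did not check the tins in the final picture, and only part of the terminal showed. The arm kept clear of them throughout.

**What disagreed:**
- **First grasp:** it closed on nothing, because the fingertips looked about 25 mm shorter than stated. I went lower and gripped the rule on the second try after that.
- **Cameras:** the top camera read about 4–5 mm off from the wrist camera sideways. The eye's play took that up.
- **Nose stop:** on the first diagonal the rule stopped about 2–3 mm further out than the camera-based post position predicted.

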